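Fetch the plating cup from behind the reagent bottles

TASK

Get the white plating cup onto the stirrer: first clear all three amber bottles off their coasters and stand them in the green spill tray, leaving the cup where it is until all three are there; then set the cup upright in the middle of the stirrer's steel plate while the bottles wait in the tray. Afterwards put each bottle back upright, well centred, on the coaster of its own cap colour, and never tip over a bottle or the cup.

Things in the scene. Friction and masses are not known exactly. Their poses are not given: they have to be found in the camera images.
- red_bottle: Loose amber reagent bottle with a red screw cap and a red stripe over its paper label; 48 mm diameter, 120 mm tall, about 180 g. The body is straight up to 66 mm, then narrows to a 26 mm neck at 83 mm; the cap is 30 mm in diameter and spans 86 to 120 mm above the underside, good to grip from above. Origin: centre of the underside, z up. At the start it stands upright on the coaster of its own colour.
- blue_bottle: Loose amber reagent bottle with a blue screw cap and a blue stripe over its paper label; 48 mm diameter, 120 mm tall, about 180 g. The body is straight up to 66 mm, then narrows to a 26 mm neck at 83 mm; the cap is 30 mm in diameter and spans 86 to 120 mm above the underside, good to grip from above. Origin: centre of the underside, z up. At the start it stands upright on the coaster of its own colour.
- yellow_bottle: Loose amber reagent bottle with a yellow screw cap and a yellow stripe over its paper label; 48 mm diameter, 120 mm tall, about 180 g. The body is straight up to 66 mm, then narrows to a 26 mm neck at 83 mm; the cap is 30 mm in diameter and spans 86 to 120 mm above the underside, good to grip from above. Origin: centre of the underside, z up. At the start it stands upright on the coaster of its own colour.
- red_coaster: Flat red disc, 72 mm diameter, 3 mm thick, fixed on the black mat: the home of the red-capped bottle. Origin: centre of its underside (the top is 3 mm higher). At the start its bottle stands on it, with a red rim showing all round.
- blue_coaster: Flat blue disc, 72 mm diameter, 3 mm thick, fixed on the black mat: the home of the blue-capped bottle. Origin: centre of its underside (the top is 3 mm higher). At the start its bottle stands on it, with a blue rim showing all round.
- yellow_coaster: Flat yellow disc, 72 mm diameter, 3 mm thick, fixed on the black mat: the home of the yellow-capped bottle. Origin: centre of its underside (the top is 3 mm higher). At the start its bottle stands on it, with a yellow rim showing all round.
- cup: Loose white plastic plating cup with a small copper blank lying in it; 50 mm outer diameter at the foot, 52 mm at the rim, 62 mm tall, wall 3 mm, about 90 g. Origin: centre of the underside, z up. It starts on the black mat, behind and between the three bottles as the robot sees them; a 30 mm high steel rail closes the mat about 60 mm beyond the cup's centre.
- tray: Fixed shallow green plastic spill tray, 300 mm (its x axis) by 160 mm (y) outside, rim 12 mm high, wall and floor 4 mm thick. Origin: centre of the underside, so the inner floor is 4 mm above the origin. It is empty at the start; it may lie to the left or to the right of the bottles.
- stirrer: Fixed white magnetic stirrer with a round steel plate on top: plate 100 mm in diameter, its top 80 mm above the origin. Origin: at table height straight below the plate's centre. The white housing is 130 mm wide (y) and reaches from 105 mm before (-x, the side with the two black knobs) to 65 mm behind (+x) the plate's centre, 70 mm high. It lies on the other side from the tray.

How it is judged (in metres and radians):
On the way, in this order (a step that is already met when the one before it is completed fails the run):
1. all three bottles stand upright in the green tray, the cup still where it was (within 25 mm) (x of red_bottle in the frame of tray between -0.13 and 0.13 m and y of red_bottle in the frame of tray between -0.06 and 0.06 m and z of red_bottle in the frame of tray between -0.005 and 0.01 m and angle between each of red_bottle, blue_bottle, yellow_bottle's own z axis and vertical below 0.15 rad and x of blue_bottle in the frame of tray between -0.13 and 0.13 m and y of blue_bottle in the frame of tray between -0.06 and 0.06 m and z of blue_bottle in the frame of tray between -0.005 and 0.01 m and x of yellow_bottle in the frame of tray between -0.13 and 0.13 m and y of yellow_bottle in the frame of tray between -0.06 and 0.06 m and z of yellow_bottle in the frame of tray between -0.005 and 0.01 m and distance of cup from where it was at the start of the episode below 0.025 m), for 0.2 s.
2. the cup stands upright on the stirrer's plate, within 15 mm of its centre, while all three bottles are in the tray (x of red_bottle in the frame of tray between -0.13 and 0.13 m and y of red_bottle in the frame of tray between -0.06 and 0.06 m and z of red_bottle in the frame of tray between -0.005 and 0.01 m and angle between each of red_bottle, blue_bottle, yellow_bottle's own z axis and vertical below 0.15 rad and x of blue_bottle in the frame of tray between -0.13 and 0.13 m and y of blue_bottle in the frame of tray between -0.06 and 0.06 m and z of blue_bottle in the frame of tray between -0.005 and 0.01 m and x of yellow_bottle in the frame of tray between -0.13 and 0.13 m and y of yellow_bottle in the frame of tray between -0.06 and 0.06 m and z of yellow_bottle in the frame of tray between -0.005 and 0.01 m and horizontal distance between cup and stirrer below 0.015 m and z of cup in the frame of stirrer between 0.075 and 0.085 m and angle between cup's own z axis and vertical below 0.1 rad and linear speed of cup below 0.02 m/s), for 0.2 s.
At the end, for the whole second after the job is handed in: Each bottle stands upright (within 0.1 rad) on the coaster of its own colour, within 14 mm of its centre, and the cup stands upright on the stirrer's plate within 15 mm of its centre; all released and at rest (horizontal distance between cup and stirrer below 0.015 m and z of cup in the frame of stirrer between 0.075 and 0.085 m and angle between each of cup, red_bottle, blue_bottle, yellow_bottle's own z axis and vertical below 0.1 rad and linear speed of each of cup, red_bottle, blue_bottle, yellow_bottle below 0.02 m/s and horizontal distance between red_bottle and red_coaster below 0.014 m and z of red_bottle in the frame of red_coaster between -0.001 and 0.007 m and horizontal distance between blue_bottle and blue_coaster below 0.014 m and z of blue_bottle in the frame of blue_coaster between -0.001 and 0.007 m and horizontal distance between yellow_bottle and yellow_coaster below 0.014 m and z of yellow_bottle in the frame of yellow_coaster between -0.001 and 0.007 m); the robot touches nothing.
It fails at once if the red bottle tipped by more than 0.6 rad (angle between red_bottle's own z axis and vertical above 0.6 rad).
It fails at once if the blue bottle tipped by more than 0.6 rad (angle between blue_bottle's own z axis and vertical above 0.6 rad).
It fails at once if the yellow bottle tipped by more than 0.6 rad (angle between yellow_bottle's own z axis and vertical above 0.6 rad).
It fails at once if the cup tipped by more than 0.6 rad (angle between cup's own z axis and vertical above 0.6 rad).
It also fails if it takes over 144 s, if anything falls off the work surface, if the arm or the gripper's body presses on something with over 40 N, if the wrist force passes 120 N, or if a joint passes its speed limit or range.

ROBOT

A 6-joint arm with a two-finger parallel gripper is mounted at the origin on the work surface. World frame = base frame: x ahead of the robot, y to its left, z up, the work surface at z = 0. Lengths are in mm, angles in rad, forces in N, time in s.
With the tool pointing down it reaches from about 350 to 975 mm from the base axis. Payload 7.1 kg.
Tool frame: the origin (TCP) lies on the front face of the gripper's body, between the roots of the fingers; the fingertips stand 80 mm ahead of it and the grasp point (between the pads) lies 61 mm ahead of it (env.tips_ahead is the distance from the TCP to the fingertips, in mm); z points along the fingers, y is the direction in which the jaws open and shut (so a half turn about z gives the same grasp; the last joint's range is limited). The gripper opens to 88 mm and grips with 3 to 60 N. Pads are 20 mm wide; open, the fingers measure 115 mm over their backs; the gripper's body (75 mm by 178 mm) begins 61 mm behind the grasp point.
Start: joints at [-1.322, 0.423, 1.63, -0, 1.089, -0.019], TCP at [165.4, -602.701, 302.675] pointing down, gripper open.
Joint ranges: [-3, 3], [-0.9, 2.11], [0.09, 2.58], [-1.31, 4.45], [0.11, 2.69], [-2.54, 2.54]. Speed limits (rad/s): [2.39, 2.39, 3.01, 3.14, 3.14, 3.14].

INTERFACE

Orientations are given as a unit quaternion [x, y, z, w].
In Python, from station import env, set_gripper, viewer, workorder gives the robot as it stands. Calls block until the motion is done:
- env.reach(position, orientation): joint-space move of the TCP to a pose.
- env.move_l(position, rot=None, rate=150, f_stop=None): straight line of the TCP; rot=None keeps the orientation; rate is the mean speed in mm/s. With f_stop (N) it stops when the force on the tool has changed by that much, and returns True; else False.
- env.move_joints(angles): joint-space move.
- set_gripper(opening): finger opening in mm; the grip force is fixed at half the most; returns when the fingers have stopped.
- env.hold(seconds).
- env.ik(position, orientation): joint angles nearest the present ones, or None.
- env.read_state(): the state.
- viewer.camera(name): name is "side" or "top"; returns the picture (480x640x3 uint8, blue, green, red); there is no depth.
- viewer.camera_params(name): a dict with "fx", "fy", "cx", "cy" (pixels), "dist" ([k1, k2, p1, p2, k3] as OpenCV has them; the pictures are not rectified), "pose" (4x4, takes a point from camera to world coordinates). Camera axes: x right, y up, looking along -z (the intrinsics and any distortion apply to the point x, -y, -z); pixel columns grow to the right and rows downward; lengths in mm; the calibration is good to about 2 mm. A picture is of the moment at which its call begins. camera_params takes no time and is no camera call.
A pose or a line that the arm cannot do raises env.IKError and nothing moves.
- workorder.sign_off(): hands the job in, once; it reports no verdict.
The state is a dict: "time_s": time; "qpos": joint angles; "dq": joint speeds; "tau": joint torques, N m; "tool_pos": TCP position; "orientation": TCP orientation; "force": force on the tool from outside, world axes, zero at the start; "wrist_torque": the same for the moment, N m; "width": finger opening in mm.
Only numpy, scipy, OpenCV 4.12 (cv2) and the standard library are available. Lean on these libraries where they do the work, as an engineer would, in place of code of your own. Each camera call takes 0.05 s, during which the arm holds its last target.

## Working session

There is one attempt and no reset: what is moved stays moved. The work goes in short steps, each a Python script; the robot and the scene stay as the last script left them, time stands still between calls to the robot, and variables do not carry over. Pictures are saved under pics/ and viewed, and the job is handed in when it is done.

```bash
ls; mkdir -p pics; python3 - <<'E'
from station import env, viewer
import cv2
print(env.read_state())
for n in ("top","side"):
    cv2.imwrite(f"pics/{n}0.png",viewer.camera(n)); p=viewer.camera_params(n); print(n,p)
E
```

```text
pics
{'time_s': 0.0, 'qpos': array([-1.32200814e+00,  4.23808447e-01,  1.63066741e+00,  7.78207700e-06,
        1.08857796e+00, -1.89693880e-02]), 'dq': array([-6.83523196e-04, -1.23863613e-03,  2.20128069e-03,  1.04628207e-03,
       -8.18110865e-05,  5.04394237e-04]), 'tau': array([ 2.07743124e-04, -5.44622684e+01, -2.73663300e+01,  6.42692554e-02,
        2.26763694e-02, -1.10664089e-04]), 'tool_pos': array([ 165.29750258, -602.31036141,  301.93070036]), 'orientation': array([ 9.91051590e-01,  1.33477388e-01, -8.03427284e-05, -7.26158273e-04]), 'force': array([0.3493015 , 0.00812215, 0.14703369]), 'wrist_torque': array([0.00840442, 0.00129124, 0.07152723]), 'width': 87.74327224326417}
top {'fx': 616.7363356964316, 'fy': 616.7363356964316, 'cx': 324.4842297810051, 'cy': 236.55392011361667, 'dist': array([-0.08814157,  0.        ,  0.        ,  0.        ,  0.        ]), 'pose': array([[-2.28859495e-02,  9.97653024e-01, -6.45343032e-02,
         4.82044658e+02],
       [-9.99712496e-01, -2.23758113e-02,  8.61671778e-03,
        -6.80370531e+00],
       [ 7.15248715e-03,  6.47129511e-02,  9.97878287e-01,
         1.05004159e+03],
       [ 0.00000000e+00,  0.00000000e+00,  0.00000000e+00,
         1.00000000e+00]])}
side {'fx': 518.6662089595712, 'fy': 518.6662089595712, 'cx': 314.4073419478388, 'cy': 238.79628180594293, 'dist': array([-0.06901294,  0.        ,  0.        ,  0.        ,  0.        ]), 'pose': array([[-9.68324437e-01,  1.68656390e-01, -1.84127151e-01,
         3.67386950e+02],
       [-2.48975450e-01, -7.08124039e-01,  6.60735629e-01,
         6.23722203e+02],
       [-1.89475759e-02,  6.85649596e-01,  7.27685112e-01,
         7.08924573e+02],
       [ 0.00000000e+00,  0.00000000e+00,  0.00000000e+00,
         1.00000000e+00]])}
```

View pics/top0.png

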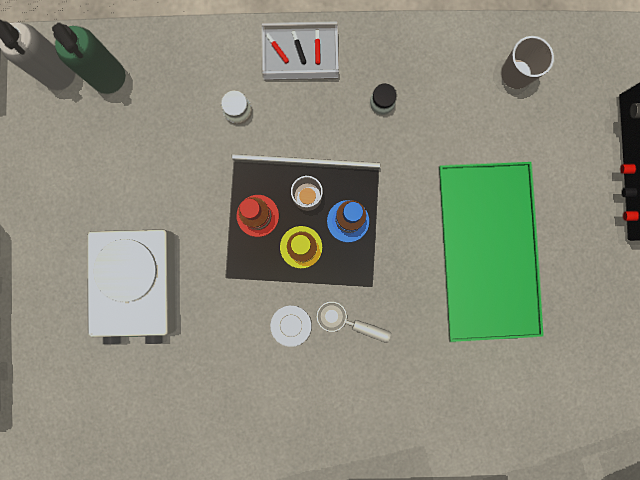

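View pics/side0.png

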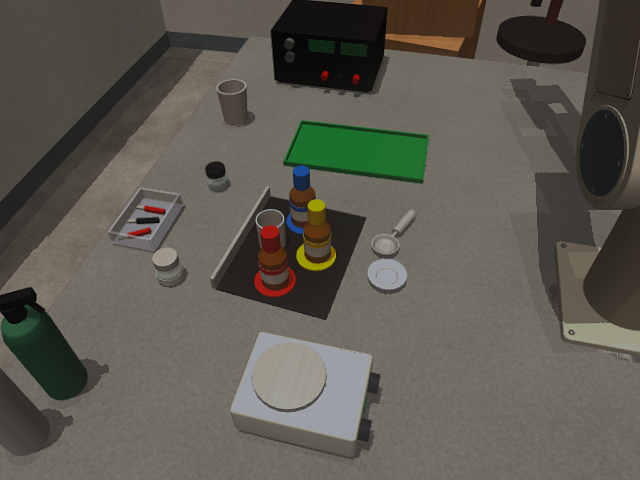

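```bash
cat > h.py <<'E'
import numpy as np, cv2
from scipy.optimize import least_squares
from station import env, set_gripper, viewer, workorder
def rays(cam,uv):
    p=viewer.camera_params(cam); K=np.array([[p['fx'],0,p['cx']],[0,p['fy'],p['cy']],[0,0,1]])
    n=cv2.undistortPoints(np.float64(uv).reshape(-1,1,2),K,p['dist']).reshape(-1,2)
    d=np.c_[n[:,0],-n[:,1],-np.ones(len(n))]@p['pose'][:3,:3].T
    return p['pose'][:3,3],d
def onplane(cam,uv,z):
    o,d=rays(cam,uv); return (o+d*((z-o[2])/d[:,2])[:,None])[:,:2]
def proj(cam,P):
    p=viewer.camera_params(cam);K=np.array([[p['fx'],0,p['cx']],[0,p['fy'],p['cy']],[0,0,1]])
    c=(np.atleast_2d(P)-p['pose'][:3,3])@p['pose'][:3,:3]
    c=c*[1,-1,-1]
    return cv2.projectPoints(c.reshape(-1,1,3),np.zeros(3),np.zeros(3),K,p['dist'])[0].reshape(-1,2)
def mask(img,col):
    h=cv2.cvtColor(img,cv2.COLOR_BGR2HSV);H,S,V=cv2.split(h)
    r={'red':((H<4)|(H>174))&(S>190)&(V>110),'blue':(abs(H.astype(int)-107)<10)&(S>130)&(V>70),
       'yellow':(abs(H.astype(int)-29)<4)&(S>190)&(V>110),'green':(abs(H.astype(int)-65)<20)&(S>150)}[col]
    return r.astype(np.uint8)*255
def comps(m,amin=60):
    cs,_=cv2.findContours(m,cv2.RETR_EXTERNAL,cv2.CHAIN_APPROX_NONE)
    return sorted([c for c in cs if cv2.contourArea(c)>amin],key=cv2.contourArea,reverse=True)
def circ(xy,R=None):
    c0=np.r_[xy.mean(0),R or 30]
    f=(lambda q:np.hypot(*(xy-q[:2]).T)-(R or q[2]))
    s=least_squares(f,c0,loss='soft_l1',f_scale=1.0)
    return s.x[:2],(s.x[2] if R is None else R),np.sqrt(np.median(s.fun**2))
E
python3 - <<'E'
from h import *
for cam in('top','side'):
    im=cv2.imread(f'pics/{cam}0.png')
    for c in('red','blue','yellow','green'):
        for k in comps(mask(im,c))[:3]:
            x,y,w,h=cv2.boundingRect(k); print(cam,c,(x,y,w,h),cv2.contourArea(k))
    vis=im.copy()
    for c in('red','blue','yellow','green'): cv2.drawContours(vis,comps(mask(im,c),20),-1,(255,255,255),1)
    crop=vis[140:300,210:400] if cam=='top' else vis[150:310,210:370]
    cv2.imwrite(f'pics/m_{cam}.png',cv2.resize(crop,None,fx=3.5,fy=3.5,interpolation=0))
E
```

```text
top red (253, 209, 22, 26) 91.0
top red (626, 211, 13, 10) 87.5
top red (623, 164, 13, 9) 85.5
top blue (327, 200, 42, 42) 519.5
top blue (343, 202, 20, 20) 272.5
top yellow (280, 226, 32, 36) 70.5
top green (439, 162, 104, 179) 15215.0
side red (254, 268, 42, 29) 286.0
side red (260, 226, 19, 13) 165.0
side blue (293, 165, 17, 12) 136.5
side blue (286, 213, 17, 21) 117.5
side yellow (296, 244, 40, 26) 295.5
side yellow (308, 200, 17, 12) 146.0
side green (284, 120, 145, 60) 5649.0
```

View pics/m_top.png

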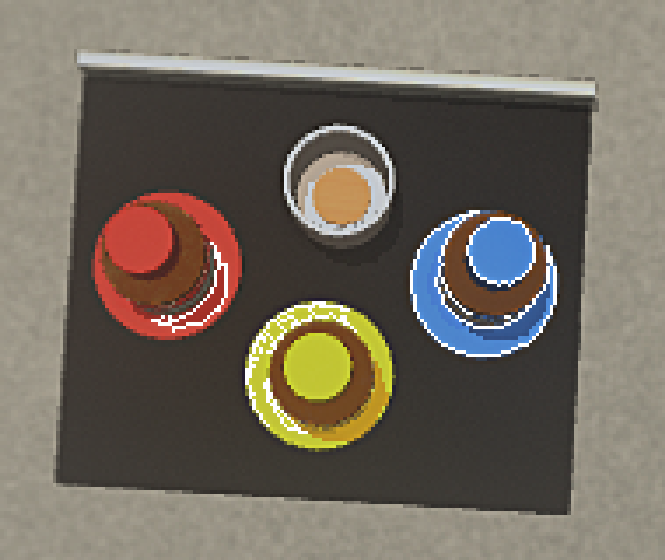

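View pics/m_side.png

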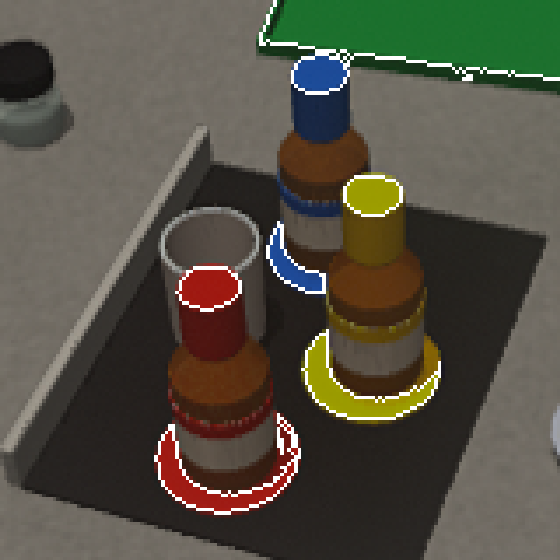

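```bash
python3 - <<'E'
from h import *
im=cv2.imread('pics/top0.png');h=cv2.cvtColor(im,cv2.COLOR_BGR2HSV)
for n,(u,v) in dict(rcap=(249,207),rshoulder=(260,224),rcoast=(240,220),ycap=(300,245),ysh=(292,255),ycoast=(285,240),bcap=(353,211),bcoast=(332,222),mat=(260,260),cupwall=(297,200),plate=(126,270),house=(95,320),rim=(306,177)).items(): print(n,h[v,u])
im=cv2.imread('pics/side0.png');h=cv2.cvtColor(im,cv2.COLOR_BGR2HSV)
for n,(u,v) in dict(rcap=(270,232),rside=(270,245),plate=(290,375),house=(340,390),ycap=(316,206),yside=(316,218),cuprim=(262,215)).items(): print(n,h[v,u])
E
```

```text
rcap [  3 179 197]
rshoulder [ 12 187 123]
rcoast [  2 178 205]
ycap [ 31 185 198]
ysh [ 14 181 113]
ycoast [ 31 188 198]
bcap [107 163 206]
bcoast [109 165 205]
mat [18 50 61]
cupwall [106  16 211]
plate [105  10 205]
house [105  10 205]
rim [ 21  21 122]
rcap [  1 228 159]
rside [  2 196  78]
plate [ 21  26 158]
house [112  17 168]
ycap [ 30 255 155]
yside [ 22 219  91]
cuprim [14 51 75]
```

```bash
cat >> h.py <<'E'
def coasters_blob(im):
    h=cv2.cvtColor(im,cv2.COLOR_BGR2HSV); m=((h[...,1]>115)&(h[...,2]>75)).astype(np.uint8)*255
    m[:140]=0;m[300:]=0;m[:,:215]=0;m[:,395:]=0
    return [c for c in comps(m,400)]
E
python3 - <<'E'
from h import *
T=cv2.imread('pics/top0.png');S=cv2.imread('pics/side0.png')
for k in coasters_blob(T):
    print('coaster',*circ(onplane('top',k.reshape(-1,2),3)), cv2.minEnclosingCircle(k))
hT=cv2.cvtColor(T,cv2.COLOR_BGR2HSV).astype(int);hS=cv2.cvtColor(S,cv2.COLOR_BGR2HSV).astype(int)
def capmask(h,col,s,v):
    H=h[...,0]; hm={'red':(H<7)|(H>174),'blue':abs(H-108)<8,'yellow':abs(H-30)<4}[col]
    return (hm&(h[...,1]>s)&(h[...,2]>v)).astype(np.uint8)*255
for col,(u,v),(u2,v2) in(('red',(249,207),(270,233)),('blue',(353,211),(301,171)),('yellow',(300,245),(316,206))):
    for cam,h,(a,b),s,val in(('top',hT,(u,v),130,150),('side',hS,(u2,v2),150,110)):
        m=capmask(h,col,s,val); 
        if cam=='top': m=cv2.morphologyEx(m,cv2.MORPH_OPEN,cv2.getStructuringElement(2,(9,9)))
        ks=[k for k in comps(m,60) if cv2.pointPolygonTest(k,(a,b),False)>0 and cv2.contourArea(k)<450] 
        if not ks:
            n,l,st,ce=cv2.connectedComponentsWithStats(m); k=comps((l==l[b,a]).astype(np.uint8))[0]
        else:k=ks[0]
        print(col,cam,cv2.contourArea(k),*circ(onplane(cam,k.reshape(-1,2),123)))
# cup
m=((hT[...,2]>95)).astype(np.uint8)*255
k=[k for k in comps(m,100) if cv2.pointPolygonTest(k,(307,195),False)>0 and cv2.contourArea(k)<3000]
for q in k:
    xy=onplane('top',q.reshape(-1,2),62); print('cup top',cv2.contourArea(q),*circ(xy))
# tray rect
k=comps(mask(T,'green'))[0]
k=max([c for c in comps(mask(T,'green'))],key=cv2.contourArea)
xy=onplane('top',k.reshape(-1,2),12); r=cv2.minAreaRect(xy.astype(np.float32)); print('tray',r)
# stirrer
g=cv2.cvtColor(T,cv2.COLOR_BGR2GRAY)
m=(hT[...,2]>170).astype(np.uint8)*255; m[:,:70]=0;m[:,185:]=0;m[:215]=0;m[350:]=0
k=comps(m)[0]; print('house',cv2.minAreaRect(onplane('top',k.reshape(-1,2),70).astype(np.float32)))
bl=cv2.GaussianBlur(g,(3,3),0).astype(int);pts=[]
for a in np.linspace(0,2*np.pi,180,endpoint=False):
    rr=np.arange(24,36,.25);u=np.c_[127+rr*np.cos(a),270.5+rr*np.sin(a)].astype(np.float32)
    val=cv2.remap(g.astype(np.float32),u[:,0].reshape(-1,1),u[:,1].reshape(-1,1),1).ravel()
    i=val.argmin()
    if val.max()-val.min()>12: pts.append(u[i])
print(len(pts),'plate top',*circ(onplane('top',pts,80)))
mS=((hS[...,0]<60)&(hS[...,1]>16)&(hS[...,2]>110)).astype(np.uint8)*255
mS=cv2.morphologyEx(mS,cv2.MORPH_OPEN,np.ones((3,3)))
n,l,st,ce=cv2.connectedComponentsWithStats(mS); k=comps((l==l[375,290]).astype(np.uint8))[0]
print('plate side',cv2.contourArea(k),*circ(onplane('side',k.reshape(-1,2),80)))
vis=T.copy()
for p in pts: cv2.circle(vis,tuple(int(round(x)) for x in p),0,(0,0,255),-1)
cv2.imwrite('pics/plate.png',cv2.resize(vis[210:350,70:190],None,fx=4,fy=4,interpolation=0))
E
```

```text
coaster [533.46679608  25.07589823] 35.49615957160027 0.37210729318829294 ((300.71783447265625, 246.74752807617188), 21.375215530395508)
coaster [588.66217335  98.14646742] 35.62424507799851 0.40987915602996594 ((257.19427490234375, 215.17469787597656), 21.38186264038086)
coaster [576.12407794 -55.9709393 ] 35.394006408272766 0.4332907656176488 ((347.81512451171875, 220.63865661621094), 21.280067443847656)
red top 268.0 [588.0619212  98.4163134] 14.026231637390751 0.27034620607809223
red side 175.5 [589.11244119  92.61619631] 14.008846781026794 0.49497292104253
blue top 251.0 [579.67647919 -58.47082489] 13.580773814181466 0.3539781988843105
blue side 114.5 [580.96278667 -64.32817826] 13.44441769907189 0.5223282537621134
yellow top 256.5 [531.49242247  22.0497088 ] 13.634756096834606 0.3175345502660534
yellow side 150.0 [532.27891434  16.57193086] 13.901670784067205 0.5605520815827949
tray ((519.3524780273438, -297.9268798828125), (298.3854064941406, 160.10081481933594), 1.6720178127288818)
house ((478.64739990234375, 302.25579833984375), (167.7657012939453, 126.56383514404297), 0.1330794394016266)
105 plate top [498.71430299 302.24771967] 49.77495308570191 0.2815604645790515
plate side 3575.5 [498.84867596 300.93771532] 47.70350600762241 1.627889681493265
```

View pics/plate.png

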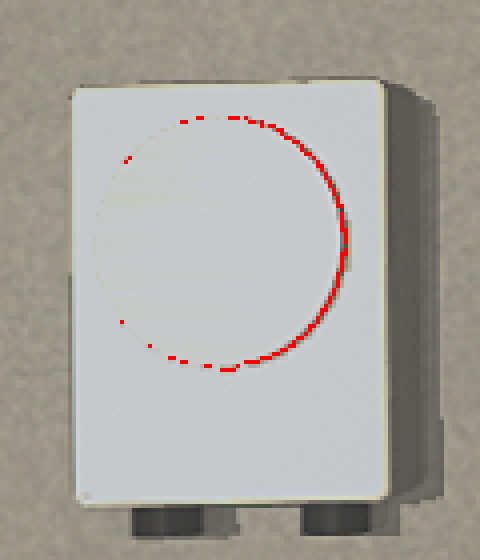

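```bash
python3 - <<'E'
from h import *
S=cv2.imread('pics/side0.png')
vis=S.copy()
C={'red':(588.7,98.1),'blue':(576.1,-56),'yellow':(533.5,25.1)}
B={'red':(588,98.4),'blue':(579.7,-58.5),'yellow':(531.5,22)}
a=np.linspace(0,2*np.pi,60)
def ring(c,r,z,col):
    P=np.c_[c[0]+r*np.cos(a),c[1]+r*np.sin(a),np.full(60,z)]
    for u in proj('side',P): cv2.circle(big,tuple(int(x) for x in (u-[210,140]+.5)*4),1,col,-1)
big=cv2.resize(S[140:310,210:370],None,fx=4,fy=4,interpolation=0)[:,:]
for c in C: ring(C[c],36,3,(255,255,255)); ring(B[c],15,123,(255,255,0))
# tray pts & plate
cv2.imwrite('pics/over.png',cv2.resize(big,None,fx=.87,fy=.87))
# triangulate cap centres
for col,(u,v) in {'red':(249,207),'blue':(353,211),'yellow':(300,245)}.items(): pass
for col in B:
    t=B[col]; 
    s={'red':(589.1,92.6),'blue':(581,-64.3),'yellow':(532.3,16.6)}[col]
    o1=viewer.camera_params('top')['pose'][:3,3];o2=viewer.camera_params('side')['pose'][:3,3]
    d1=np.r_[t,123]-o1;d2=np.r_[s,123]-o2
    A=np.c_[d1,-d2];x=np.linalg.lstsq(A,o2-o1,rcond=None)[0];p,q=o1+d1*x[0],o2+d2*x[1]
    print(col,(p+q)/2,np.linalg.norm(p-q))
E
```

```text
red [587.17066772  97.71213107 128.61338584] 0.38530283132366067
blue [579.13338939 -58.21591342 128.17906365] 0.042959518258978195
yellow [531.06386114  21.80820779 128.00167463] 0.34576133341514825
```

View pics/over.png

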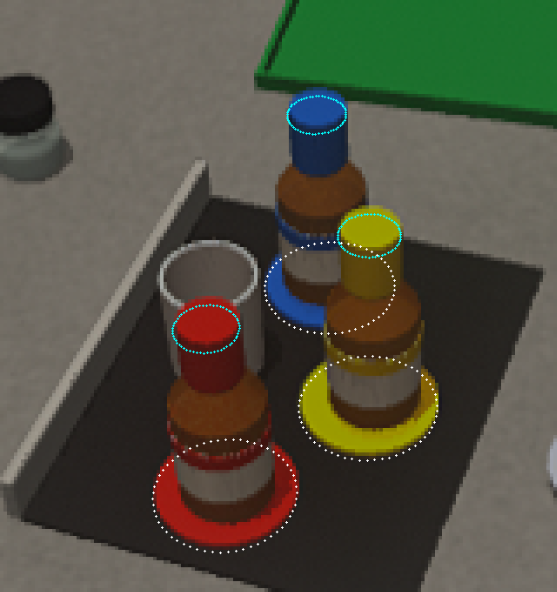

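```bash
python3 - <<'E'
from h import *
T=cv2.imread('pics/top0.png');S=cv2.imread('pics/side0.png')
h=cv2.cvtColor(T,cv2.COLOR_BGR2HSV).astype(int)
m=((h[...,2]>150)).astype(np.uint8)*255; m[:165]=0;m[215:]=0;m[:,:285]=0;m[:,327:]=0
m[(h[...,1]>115)]=0
for k in comps(m,20):
    hull=cv2.convexHull(k).reshape(-1,2)
    print(cv2.contourArea(k),cv2.boundingRect(k),[circ(onplane('top',k.reshape(-1,2),z)) for z in (62,67)],circ(onplane('top',hull,65)))
q=[1,0,0,0]
for p in [(579.4,-58.3,320),(599,-296,170),(439,-300,170),(519,-298,320),(590,98,320),(499,302,320),(499,302,120),(579,-58,173)]:
    print(p,env.ik(p,q), env.ik(p,[.70710678,.70710678,0,0]))
E
```

```text
733.0 (291, 176, 32, 31) [(array([620.34421264,  12.4144521 ]), np.float64(24.756377092825343), np.float64(0.3265139741312725)), (array([619.64434457,  12.31726899]), np.float64(24.631129638448883), np.float64(0.32487224037193385))] (array([619.93652514,  12.33444339]), np.float64(25.24847625049679), np.float64(0.18680165449496045))
(579.4, -58.3, 320) [-1.20720516e-01  3.41218557e-01  1.71143823e+00 -4.44089210e-16
  1.08893587e+00  1.45007581e+00] [-1.20720516e-01  3.41218557e-01  1.71143823e+00 -4.44089210e-16
  1.08893587e+00 -1.20720516e-01]
(599, -296, 170) [-4.76773697e-01  6.43176897e-01  1.60209863e+00 -4.44089210e-16
  8.96317125e-01  1.09402263e+00] [-4.76773697e-01  6.43176897e-01  1.60209863e+00 -4.44089210e-16
  8.96317125e-01 -4.76773697e-01]
(439, -300, 170) [-6.21860638e-01  4.85230243e-01  1.91827558e+00 -4.44089210e-16
  7.38086831e-01  9.48935689e-01] [-6.21860638e-01  4.85230243e-01  1.91827558e+00 -4.44089210e-16
  7.38086831e-01 -6.21860638e-01]
(519, -298, 320) [-5.41104036e-01  3.65257744e-01  1.67555914e+00 -4.44089210e-16
  1.10077577e+00  1.02969229e+00] [
[... 252 characters left out ...]
2258e+00 -4.44089210e-16
  1.10048565e+00  1.44700728e-01]
(499, 302, 320) [ 5.23838289e-01  3.42627361e-01  1.70935409e+00 -4.44089210e-16
  1.08961120e+00  2.09463462e+00] [ 5.23838289e-01  3.42627361e-01  1.70935409e+00 -4.44089210e-16
  1.08961120e+00  5.23838289e-01]
(499, 302, 120) [ 5.23838289e-01  6.23277217e-01  1.81507418e+00 -4.44089210e-16
  7.03241257e-01  2.09463462e+00] [ 5.23838289e-01  6.23277217e-01  1.81507418e+00 -4.44089210e-16
  7.03241257e-01  5.23838289e-01]
(579, -58, 173) [-1.20291405e-01  5.37106641e-01  1.80495991e+00 -4.44089210e-16
  7.99526101e-01  1.45050492e+00] [-1.20291405e-01  5.37106641e-01  1.80495991e+00 -4.44089210e-16
  7.99526101e-01 -1.20291405e-01]
```

```bash
cat >> h.py <<'E'
Q=[1,0,0,0]
def st(m=''):
    s=env.read_state(); print(m,'t%.1f'%s['time_s'],s['tool_pos'].round(1),'w%.1f'%s['width'],'F',s['force'].round(1)); return s
def pick(xy,z,zt,op=60):
    set_gripper(op); env.reach([*xy,zt],Q)
    env.move_l([*xy,z+30],rate=200)
    if env.move_l([*xy,z],rate=60,f_stop=15): st('CONTACT on descent!'); raise SystemExit
    set_gripper(0); s=st('gripped')
    env.move_l([*xy,z+15],rate=50); env.move_l([*xy,zt],rate=200); s=st('lifted'); return s
def place(xy,z,zt,op=60,below=10):
    env.move_l([*xy,zt],rate=250); env.move_l([*xy,z+25],rate=200); env.move_l([*xy,z+10],rate=60);env.hold(.3)
    hit=env.move_l([*xy,z-below],rate=20,f_stop=6); s=st('down hit=%s'%hit)
    if not hit: raise SystemExit
    set_gripper(op); env.hold(.3)
    env.move_l([*xy,z+40],rate=80); env.move_l([*xy,zt],rate=250); return s
E
python3 - <<'E'
from h import *
env.move_l([165,-602,330],rate=150)
pick((579.4,-58.3),173,330)
E
```

```text
gripped t5.5 [579.5 -58.3 173.2] w29.7 F [-0.1 -0.6  0.7]
lifted t6.8 [578.7 -58.2 328.8] w29.6 F [ 0.3  0.4 -1.6]
```

```bash
python3 - <<'E'
from h import *
place((599,-296),171,330)
cv2.imwrite('pics/s1.png',viewer.camera('side'))
E
```

```text
down hit=True t10.1 [ 599.  -295.8  169.9] w29.5 F [0.3 1.8 4.8]
```

View pics/s1.png

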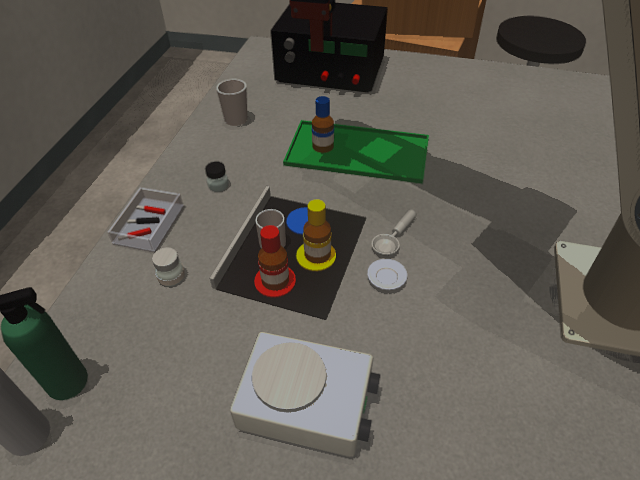

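Blue stands upright in the tray (pixel 322,130). Its contact height shows the mat is about 4 mm thick. Next are yellow and red.

```bash
python3 - <<'E'
from h import *
pick((531.2,21.9),173,330); place((439,-300.5),171,330)
s=pick((587.5,98),173,330)
if s['width']>25: place((519,-298),171,330)
env.move_l([480,-100,330],rate=250)
env.move_l([350,-200,330],rate=250)
for n in('top','side'): cv2.imwrite(f'pics/{n}2.png',viewer.camera(n))
E
```

```text
gripped t15.8 [531.3  21.9 173.1] w29.4 F [-0.2 -0.1  1. ]
lifted t17.1 [530.5  21.9 328.9] w29.7 F [ 1.2  0.1 -2.9]
down hit=True t20.8 [ 439.  -300.4  169.9] w30.1 F [-0.3  0.8  4.6]
gripped t26.8 [587.6  98.  173.2] w29.8 F [-0.1 -0.   0.7]
lifted t28.1 [586.8  97.9 328.7] w29.2 F [ 0.8 -0.9 -3.1]
down hit=True t32.0 [ 519.  -297.9  169.9] w29.4 F [-0.1  0.1  2.9]
```

View pics/top2.png

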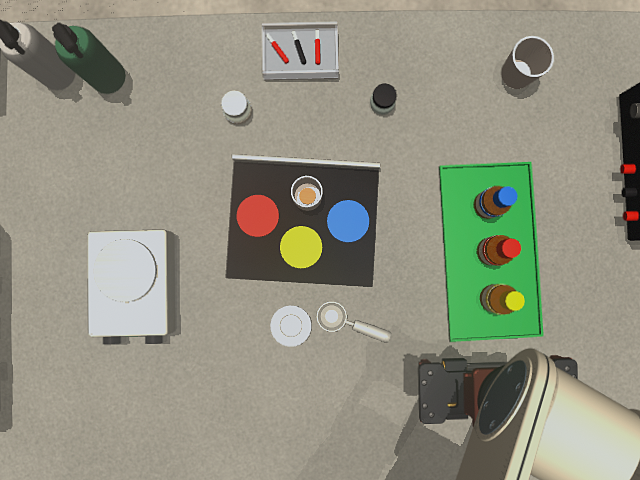

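View pics/side2.png

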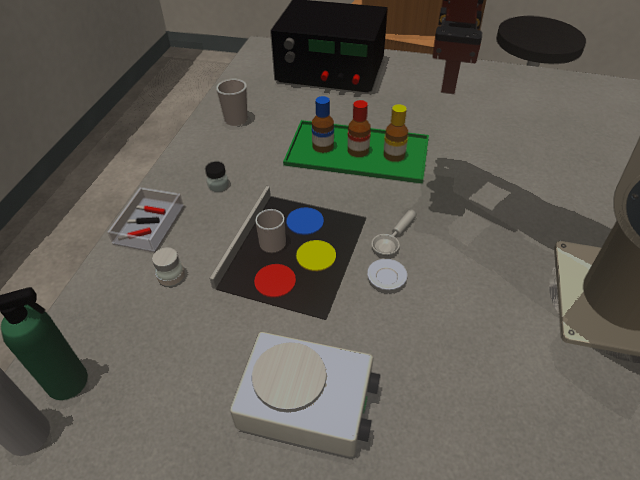

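All three bottles stand upright in the tray: blue cap at (507,197), red at (511,248) and yellow at (515,300). The cup is still at (307,193). I'll refine the coaster centres now that they're clear, then move the cup.

```bash
python3 - <<'E'
from h import *
T=cv2.imread('pics/top2.png');S=cv2.imread('pics/side2.png')
for k in coasters_blob(T): print('coaster top',*circ(onplane('top',k.reshape(-1,2),7)))
h=cv2.cvtColor(S,cv2.COLOR_BGR2HSV); m=((h[...,1]>150)&(h[...,2]>75)).astype(np.uint8)*255
m[:195]=0;m[310:]=0;m[:,:215]=0;m[:,370:]=0
for k in comps(m,200): print('coaster side',*circ(onplane('side',k.reshape(-1,2),7)))
c=(619.9,12.3)
env.reach([500,0,330],Q)
s=pick(c,116,330,op=86)
E
```

```text
coaster top [533.2703752   24.95412796] 35.360563222660474 0.3706488452914485
coaster top [588.24148301  97.72601288] 35.49963678080302 0.39767446654416716
coaster top [575.855831   -55.84493576] 35.30217835784934 0.362011174022239
coaster side [588.0941983  96.4870489] 35.9040987541588 0.37541041697303923
coaster side [533.09402742  23.65603608] 36.072881613235886 0.47895162987347106
coaster side [575.71298242 -57.05825495] 35.48648386779466 0.5270847367336228
gripped t40.6 [620.   12.4 116.1] w51.3 F [-0.1  1.1  2.1]
lifted t42.2 [619.2  12.3 328.7] w51.3 F [ 0.3 -0.5 -1.6]
```

```bash
python3 - <<'E'
from h import *
place((498.8,301.8),192,330,op=86,below=8)
env.move_l([400,100,330],rate=250)
env.hold(.3)
for n in('top','side'): cv2.imwrite(f'pics/{n}3.png',viewer.camera(n))
T=cv2.imread('pics/top3.png')
cv2.imwrite('pics/c3.png',np.hstack([cv2.resize(T[200:350,60:200],(500,500)),cv2.resize(cv2.imread('pics/side3.png')[280:480,200:400],(500,500))])[:, :800*2][:,:1000] if 0 else np.hstack([cv2.resize(T[200:350,60:200],(400,400)),cv2.resize(cv2.imread('pics/side3.png')[280:480,200:400],(400,400))]))
E
```

```text
down hit=True t45.6 [498.8 302.  191.9] w51.0 F [-0.3  0.1  3.5]
```

View pics/c3.png

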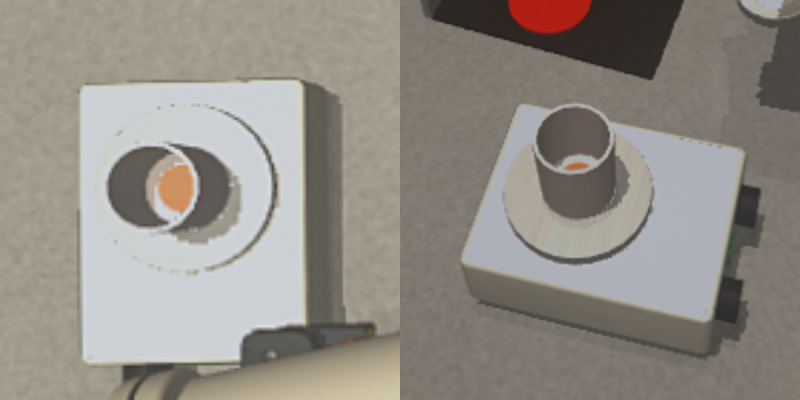

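View pics/top3.png

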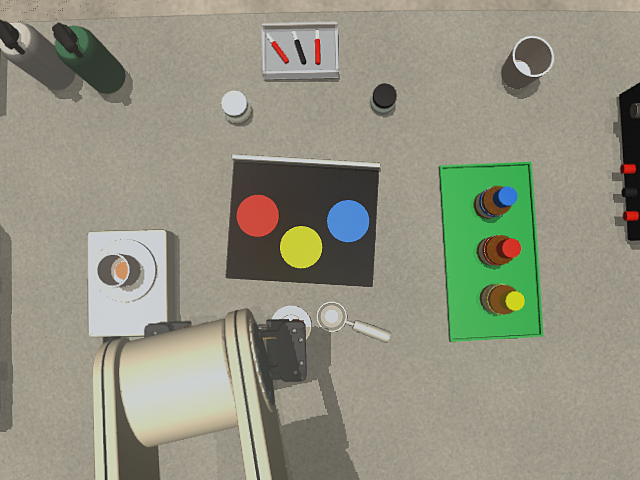

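The cup stands upright on the plate. I'll check its centring by overlaying where the rim should be.

```bash
python3 - <<'E'
from h import *
a=np.linspace(0,2*np.pi,70);outs=[]
for cam,(x,y,w) in(('top',(80,225,100)),('side',(235,320,120))):
    im=cv2.imread(f'pics/{cam}3.png');k=400/w
    big=cv2.resize(im[y:y+w,x:x+w],(400,400),interpolation=0)
    for c,r,z,col in(((498.8,301.8),26,142,(0,0,255)),((498.8,301.8),50,80,(255,0,0))):
        for u in proj(cam,np.c_[c[0]+r*np.cos(a),c[1]+r*np.sin(a),0*a+z]): cv2.circle(big,tuple(int(q) for q in (u-[x,y]+.5)*k),1,col,-1)
    outs.append(big)
cv2.imwrite('pics/ov3.png',np.hstack(outs))
E
```

```text
(no output)
```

View pics/ov3.png

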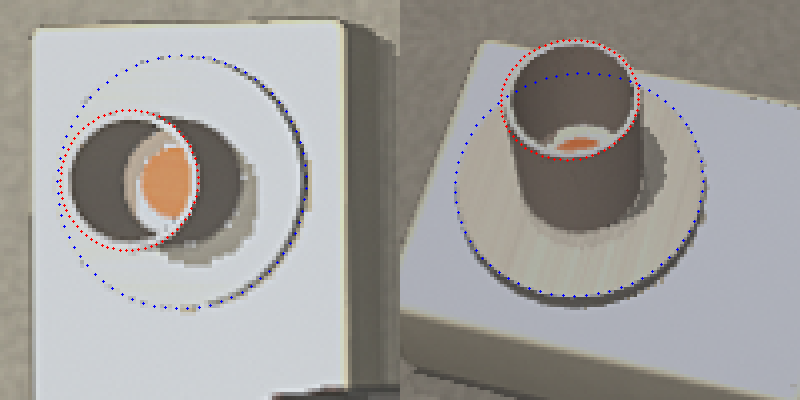

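The rim and plate overlays match in both views, to within 1–2 mm. Next, the bottles go back.

```bash
python3 - <<'E'
from h import *
for src,dst in(((519,-298),(588.2,97.3)),((439,-300.5),(533.2,24.5)),((599,-296),(575.8,-56.3))):
    s=pick(src,170,330)
    if s['width']<25: raise SystemExit
    place(dst,173,330)
env.move_l([350,-250,330],rate=250); env.hold(.5)
for n in('top','side'): cv2.imwrite(f'pics/{n}4.png',viewer.camera(n))
st()
E
python3 - <<'E'
from h import *
a=np.linspace(0,2*np.pi,70);outs=[]
C={'r':(588.2,97.3),'y':(533.2,24.5),'b':(575.8,-56.3)}
for cam,(x,y,w) in(('top',(215,140,180)),('side',(210,150,170))):
    im=cv2.imread(f'pics/{cam}4.png');k=400/w
    big=cv2.resize(im[y:y+w,x:x+w],(400,400),interpolation=0)
    for c in C.values():
      for r,z,col in((15,127,(255,255,0)),(36,7,(255,255,255))):
        for u in proj(cam,np.c_[c[0]+r*np.cos(a),c[1]+r*np.sin(a),0*a+z]): cv2.circle(big,tuple(int(q) for q in (u-[x,y]+.5)*k),1,col,-1)
    outs.append(big)
cv2.imwrite('pics/ov4.png',np.hstack(outs))
E
```

```text
gripped t53.5 [ 519.1 -298.   170.2] w29.2 F [-0.4  0.6  1.8]
lifted t54.8 [ 518.4 -297.6  328.8] w29.4 F [ 0.6  0.3 -1.3]
down hit=True t58.6 [588.2  97.3 172.9] w29.5 F [0.7 0.1 2.4]
gripped t64.7 [ 439.1 -300.5  170.1] w29.6 F [0.7 0.1 0.7]
lifted t66.0 [ 438.4 -300.1  328.9] w29.9 F [ 0.8 -0.  -2.4]
down hit=True t69.6 [533.3  24.6 172.9] w29.6 F [0.6 1.5 3.9]
gripped t75.4 [ 599.1 -296.   170.2] w29.5 F [-1.1 -1.3  0.6]
lifted t76.7 [ 598.3 -295.7  328.6] w29.7 F [-0.1  0.1 -1.8]
down hit=True t79.9 [575.9 -56.2 172.9] w29.6 F [-0.2  0.6  3.6]
 t84.1 [ 350. -250.  330.] w60.0 F [ 0.2 -0.3 -0.3]
```

View pics/ov4.png

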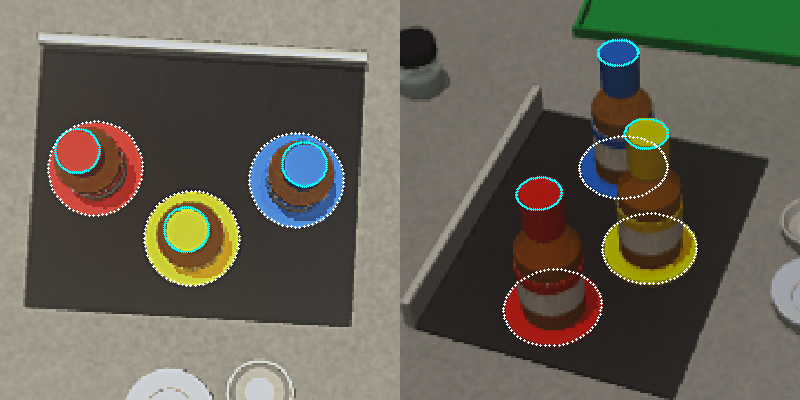

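View pics/side4.png

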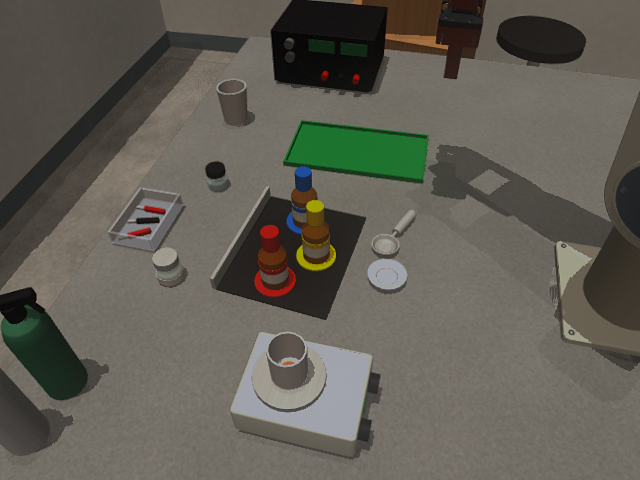

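The caps and coasters match the predicted rings in both views, the cup is on the plate, and the gripper is clear. I'm handing the job in.

```bash
python3 -c "
from h import *
workorder.sign_off(); st()"
```

```text
the job is handed in; nothing more can be done
the job is handed in; nothing more can be done
```

The job is done and handed in; the last clock reading before handing in was 84 s of the 144 s allowed. I moved the three bottles to the tray, set the cup on the stirrer plate, then put each bottle back on the coaster of its own colour.

- **Bottles:** In the final pictures from both cameras, all three stand upright. Caps and coasters match the outlines I predicted to about 1–2 mm.
- **Cup:** It stands upright, within about 2 mm of the plate's centre. I checked this in both views right after placing it, and the last side picture still shows it there.
- **Robot:** It was clear of everything, with the gripper open and the force reading near zero.

**Early disagreement:** The two cameras first differed by about 5–6 mm on the cap positions. I had taken the mat's surface as table height, but contact when setting the bottles down showed the mat is about 4 mm thick. With that corrected, the coaster centres agreed to about 1.3 mm. No check failed after that.

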